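# File the cut edge of a sheet offcut held in the vice

### The job

Dress the cut top edge of the sheet standing in the vice: with the file, make three long strokes straight across the edge, each pushed forward, toe first, away from the vice's screw handle, with the edge running from near the file's toe to near its heel while you keep pressing down. The file cuts only forwards, so lift it clear of the edge at the end of each stroke and bring it back through the air, never dragging it backwards on the edge. Then lay the file back down, teeth side down and wholly on the rubber mat, and leave the other things on the counter where they are.

Things in the scene. Friction and masses are not known exactly. Their poses are not given: they have to be found in the camera images.
- file: the file, origin in the middle of its underside: dark steel bar 200 long x 28 wide x 8 mm thick, toothed side underneath; on its back, centred, a wooden grip block 90 long x 28 wide, its top 58 mm above the underside. x to the toe, z up. A round wooden knob (20 mm wide, top 32 mm above the underside) 72 mm ahead of the middle marks the toe. About 0.35 kg.
- file_grip (a point): middle of the file's wooden grip block, the place to grasp (28 mm wide across y): on the file's centre line, 35 mm above its underside and 23 mm below the block's top. x points along the file to its toe, y across it, z up away from the teeth. The file starts flat on the mat, toe roughly away from the robot.
- file_toe (a point): middle of the file's toe end (last 20 mm only 18 wide), on its underside, 100 mm ahead (+x) of its middle
- file_heel (a point): middle of the file's heel end, on its underside, 100 mm behind (-x) its middle
- mat: grey rubber mat, 280 (x) x 120 (y) x 4 mm thick, fixed on the counter; origin in the middle of its underside, z up; the file starts on it, roughly along its x
- vice: small grey bench vice on a wooden riser board (190 x 130 mm, 4 to 32 mm thick), fixed on the counter, carrying the sheet: base 150 x 100 mm, jaws 100 mm wide, tops 75 mm above the riser; origin under the sheet on the riser's top, z up; x is the forward stroke direction, square to the jaws; the screw and its handle stick out 120 mm on the -x side, up to 37 mm above the riser
- edge (a point): middle of the sheet's top edge (the cut edge to file), 130 mm above the riser's top. Bare aluminium sheet, 130 mm wide (y), 4 mm thick, upright in the vice, rising 55 mm above the jaws. x is the forward stroke direction (square to the sheet, away from the screw handle; roughly away from the robot), z up. The file's underside slides on it.
- sheet (a joint): lean of the springy sheet about the jaw tops in rad: 0 when free, positive when the file pushes it forward (+x), negative when it is dragged backward. About 2.5 N m per rad, so a 3 N forward drag at the edge leans it 0.07 rad (4 mm). It is stiff downwards: 3 to 10 N of downward press is plenty.
- tape_mid (a point): middle of a bystander: roll of paper tape lying flat, 80 mm across, 48 mm tall, leave alone
- tin_mid (a point): middle of a bystander: upright tin, 72 mm across, 90 mm tall, leave alone
- carton_mid (a point): middle of a bystander: cardboard carton 100 x 70 x 55 mm, leave alone
- spatula_grip (a point): handle of a bystander: spatula lying on the counter, leave alone
Mind the look-alikes: they are no part of the job. What is shaped like the file but green, red or turquoise is not meant.

How it is judged:
By the outcome, as a careful person would: the job done as asked, in the order asked, and still so for the second after the job is handed in, with the robot touching nothing.
It also fails if it takes over 64 s, if anything falls off the work surface, if the arm or the gripper's body presses on something with over 40 N, if the wrist force passes 120 N, or if a joint passes its speed limit or range.

### The arm

A 6-joint arm with a two-finger parallel gripper is mounted at the origin on the work surface. World frame = base frame: x ahead of the robot, y to its left, z up, the work surface at z = 0. Lengths are in m, angles in rad, forces in N, time in s.
With the tool pointing down it reaches from about 0.375 to 0.9 m from the base axis. Payload 3.1 kg.
Tool frame: the origin (TCP) lies at the very end of the fingers, on their centre line; the grasp point (between the pads) lies robot.grasp_offset behind it (robot.grasp_offset is the distance from the TCP to the grasp point, in m); z points along the fingers, y is the direction in which the jaws open and shut (so a half turn about z gives the same grasp; the last joint's range is limited). The gripper opens to 87 mm and grips with 3 to 60 N. Pads are 19 mm wide; open, the fingers measure 117 mm over their backs; the gripper's body (75 mm by 190 mm) begins 51 mm behind the grasp point.
Start: joints at [1.004, 0.527, 1.433, -0, 1.181, -0.178], TCP at [0.237, 0.578, 0.194] pointing down, gripper open.
Joint ranges: [-3.08, 3.08], [-0.75, 2.2], [0.22, 2.44], [-1.43, 4.57], [0, 2.65], [-2.85, 2.85]. Speed limits (rad/s): [2.79, 2.79, 3.14, 3.14, 3.14, 3.14].

### API

Orientations are given as a unit quaternion [x, y, z, w].
In Python, from rig import robot gives the robot as it stands.
- The arm moves only by the tool drive_tool, never from a script. Its argument "targets" is one flat list of numbers, 6 for each row, row after row: the shift along the tool's x, y, z in cm, then the turn, a rotation vector about the tool's x, y, z in degrees. A call has 1 to 12 rows; each row is the pose to reach, as a shift and turn from the pose commanded when the call began, along the tool's axes at that moment; what a row does not reach only later rows make up. A row lasts 1/12 s, in which the tool goes at most 41.7 mm and 7.16 degrees, less where a joint would pass 70% of its speed; a pose out of reach is approached as far as the arm can. A call with a gripper value outside its range is refused whole. "grip" is the gripper command: -1 is fully open, 1 is shut, values between are in proportion, set as the call begins (left out, the last holds). The fingers move at their own pace and stop on an object; "squeeze" is the grip in N (left out, the last holds). Time passes only in rows, so rows that repeat a pose let the fingers close. It gives the time, the measured TCP pose, the force and the opening at its end, in the units of the state.
- robot.get_obs(): the state, without advancing time (a new reading comes with each control period).
- robot.camera(name): name is "scene" or "top" or "wrist"; returns (picture, depth): 480x640x3 uint8, red, green, blue; 480x640 float32, m along the optical axis (not along the pixel's ray), 0 where there is no reading.
- robot.calibration(name): a dict with "mtx" (3x3 intrinsics, pixels), "R" (3x3) and "t" (3): a world point X has camera coordinates R X + t; the wrist camera has in their place "hand_eye" (4x4, takes a point from camera to tool coordinates, whose origin is the TCP and whose axes are the flange's). Camera axes: x right, y down, z forward; pixel columns grow to the right and rows downward; lengths in m; the calibration is good to about 2 mm. The wrist camera is an equidistant fisheye: a pixel r from the principal point sees the ray r / f radians off the axis. A picture is of the moment at which its call begins: read the wrist's pose just before it. calibration takes no time and is no camera call.
- robot.hand_in(): hands the job in, once; it reports no verdict.
The state is a dict: "time": time; "q": joint angles; "joint_velocities": joint speeds; "joint_torque": joint torques, N m; "position": TCP position; "tool_rot": TCP orientation; "ft_force": force on the tool from outside, world axes, zero at the start; "moment": the same for the moment, N m; "grip_width": finger opening in m.
Only numpy, scipy, OpenCV 4.12 (cv2) and the standard library are available. Lean on these libraries where they do the work, as an engineer would, in place of code of your own. Each camera call takes 0.05 s, during which the arm holds its last target.

## Working session

There is one attempt and no reset: what is moved stays moved. The work goes in short steps, Python scripts to look and compute and a tool call to move; the robot and the scene stay as the last step left them, time stands still between calls to the robot, and variables do not carry over. Pictures are saved under pics/ and viewed, and the job is handed in when it is done.

Besides the shell and the picture viewer there is one more tool, called as name(argument=value, ...) on one line, values as JSON. drive_tool: Moves the arm, as the interface text tells. Its arguments: {"type":"object","properties":{"targets":{"type":"array","items":{"type":"number"}},"grip":{"type":"number"},"squeeze":{"type":"number"}},"required":["targets"]}

```bash
mkdir -p pics; ls; python3 - <<'E'
from rig import robot
import cv2
print(robot.get_obs()); print(robot.grasp_offset)
for n in ("scene","top","wrist"):
    c=robot.calibration(n); print(n,{k:v for k,v in c.items()})
    p,d=robot.camera(n); cv2.imwrite(f"pics/{n}0.png",p[:,:,::-1])
    import numpy as np; np.save(f"pics/{n}0d.npy",d)
E
```

```text
pics
{'time': 0.0, 'q': array([ 1.00350386e+00,  5.28457267e-01,  1.43392445e+00, -2.97018323e-05,
        1.18138016e+00, -1.78528769e-01]), 'joint_velocities': array([ 0.00058307,  0.00027299, -0.00096793, -0.00101698, -0.00102194,
       -0.00069656]), 'joint_torque': array([-3.29592667e-04, -4.40043390e+01, -1.76591223e+01,  6.31129090e-02,
        5.81574161e-02, -1.71666165e-04]), 'position': array([0.236462  , 0.57767343, 0.19277012]), 'tool_rot': array([ 1.93154400e-01,  9.81167774e-01, -1.01506956e-03, -3.82364457e-04]), 'ft_force': array([-0.38241103, -0.50966657,  0.68884966]), 'moment': array([-0.02276859,  0.05238125,  0.04013124]), 'grip_width': 0.08667408890966898}
0.0187
scene {'mtx': array([[490.59859327,   0.        , 318.32454371],
       [  0.        , 490.59859327, 234.97426124],
       [  0.        ,   0.        ,   1.        ]]), 'R': array([[ 0.28503853,  0.95825778, -0.02225022],
       [ 0.51100646, -0.17155874, -0.84228261],
       [-0.81094108,  0.22871299, -0.53857676]]), 't': array([-0.11069503, -0.1564779 ,  1.6599257 ])}
top {'mtx': array([[470.0418829
[... 162 characters left out ...]
-0.99980355,  0.0154316 ],
       [-0.99314019,  0.01055854, -0.11645209],
       [ 0.11626628, -0.01677427, -0.99307642]]), 't': array([-0.02270207,  0.5247946 ,  1.43678027])}
wrist {'mtx': array([[371.64829954,   0.        , 320.35417416],
       [  0.        , 371.64829954, 237.19519452],
       [  0.        ,   0.        ,   1.        ]]), 'hand_eye': array([[ 2.94929462e-04, -9.53704549e-01, -3.00744985e-01,
         8.36745085e-02],
       [ 9.99999910e-01,  3.72705500e-04, -2.01238583e-04,
        -1.04656510e-04],
       [ 3.04011462e-04, -3.00744899e-01,  9.53704573e-01,
        -1.89972096e-01],
       [ 0.00000000e+00,  0.00000000e+00,  0.00000000e+00,
         1.00000000e+00]])}
```

View pics/scene0.png

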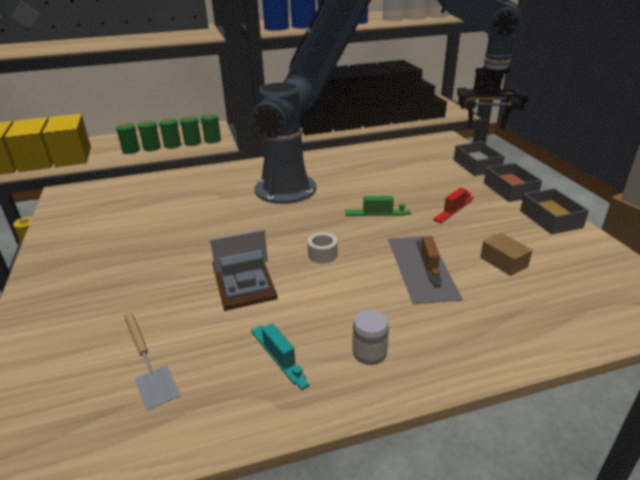

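View pics/top0.png

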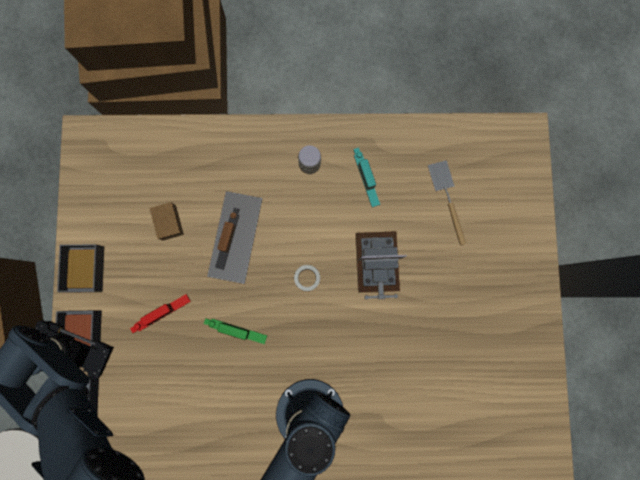

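View pics/wrist0.png

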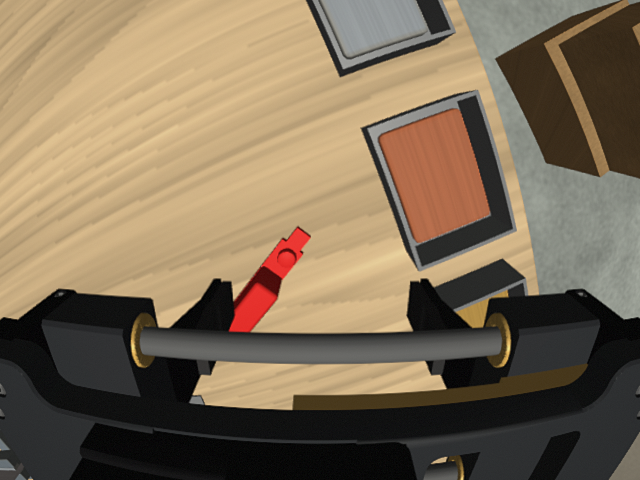

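The top picture shows four file-shaped things: brown and steel on the grey mat at (228,236), green at (235,330), red at (160,313) and turquoise at (367,178). The description fits only the one on the mat. The vice is at (380,262), with its screw handle towards the robot. I'll check both in close crops.

```bash
python3 - <<'E'
import cv2,numpy as np
t=cv2.imread("pics/top0.png"); s=cv2.imread("pics/scene0.png")
a=cv2.resize(t[180:300,195:275],None,fx=5,fy=5,interpolation=cv2.INTER_CUBIC)
b=cv2.resize(t[220:310,345:415],None,fx=5,fy=5,interpolation=cv2.INTER_CUBIC)
b=cv2.copyMakeBorder(b,0,600-b.shape[0],0,0,cv2.BORDER_CONSTANT)
cv2.imwrite("pics/cropT.png",np.hstack([a,b]))
a=cv2.resize(s[225:310,380:470],None,fx=4,fy=4,interpolation=cv2.INTER_CUBIC)
b=cv2.resize(s[225:310,200:290],None,fx=4,fy=4,interpolation=cv2.INTER_CUBIC)
cv2.imwrite("pics/cropS.png",np.hstack([a,b]))
E
```

```text
(no output)
```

View pics/cropT.png

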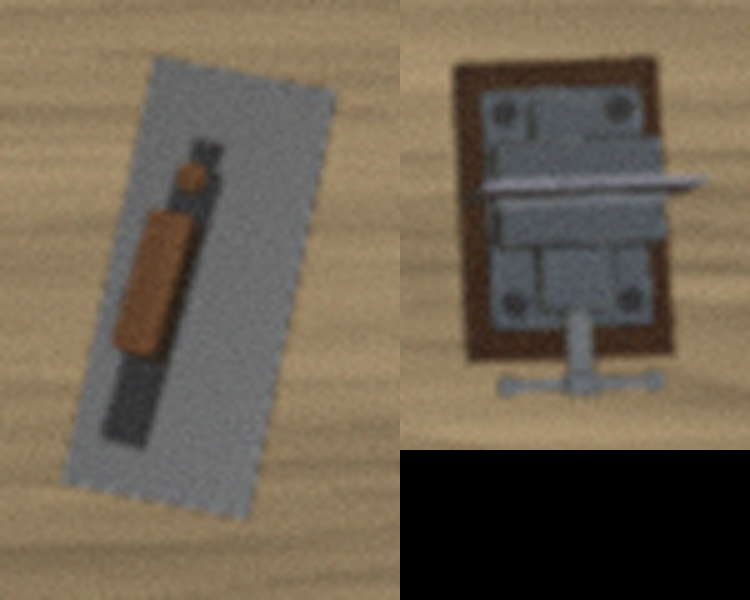

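View pics/cropS.png

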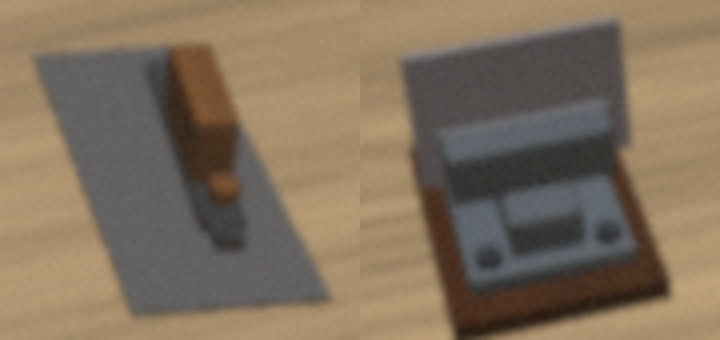

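The crops confirm the file: wooden block and knob on a dark bar, with the toe away from the robot. The sheet's top edge in the top picture runs from about (362,257) to (406,256), and in the scene picture from (211,239) to (264,230). Next I'll triangulate these.

```bash
cat > h.py <<'E'
import numpy as np,cv2
from scipy.spatial.transform import Rotation as Ro
from rig import robot
def ray(n,uv,pose=None):
    c=robot.calibration(n);K=c["mtx"]
    x=(uv[0]-K[0,2])/K[0,0];y=(uv[1]-K[1,2])/K[1,1]
    if n=="wrist":
        r=np.hypot(x,y);d=np.array([x/r*np.sin(r),y/r*np.sin(r),np.cos(r)]) if r>1e-9 else np.array([0,0,1.])
        p,q=pose;R=Ro.from_quat(q).as_matrix();H=np.array(c["hand_eye"])
        return R@H[:3,3]+p, R@(H[:3,:3]@d)
    R=c["R"];t=c["t"]
    return -R.T@t, R.T@np.array([x,y,1.])
def plane(n,uv,z,pose=None):
    o,d=ray(n,uv,pose);return o+d*(z-o[2])/d[2]
def tri(rs):
    A=np.zeros((3,3));b=np.zeros(3)
    for o,d in rs:
        d=d/np.linalg.norm(d);P=np.eye(3)-np.outer(d,d);A+=P;b+=P@o
    X=np.linalg.solve(A,b)
    return X,[np.linalg.norm((np.eye(3)-np.outer(d,d)/(d@d))@(X-o))*1e3 for o,d in rs]
def proj(n,X,pose=None):
    c=robot.calibration(n);K=c["mtx"]
    if n=="wrist":
        p,q=pose;R=Ro.from_quat(q).as_matrix();H=np.array(c["hand_eye"])
        v=H[:3,:3].T@(R.T@(np.array(X)-p)-H[:3,3]);th=np.arctan2(np.hypot(v[0],v[1]),v[2]);u=v[:2]/np.hypot(v[0],v[1])*th
        return K[0,0]*u+K[:2,2]
    v=c["R"]@X+c["t"];return K[:2,:2]@(v[:2]/v[2])+K[:2,2]
def snap(tag):
    o=robot.get_obs();p,d=robot.camera("wrist");cv2.imwrite(f"pics/{tag}.png",p[:,:,::-1])
    np.savez(f"pics/{tag}.npz",p=o["position"],q=o["tool_rot"],d=d);return o
def cloud(n,d):
    c=robot.calibration(n);K=c["mtx"];v,u=np.indices(d.shape)
    P=np.stack([(u-K[0,2])/K[0,0]*d,(v-K[1,2])/K[1,1]*d,d],-1)
    return (P-c["t"])@c["R"]
E
python3 - <<'E'
from h import *
np.set_printoptions(precision=4,suppress=True)
L=tri([ray("top",(362,257.4)),ray("scene",(210.8,239.5))]);Rr=tri([ray("top",(406.4,256.2)),ray("scene",(264.5,230))])
print(L,Rr,(L[0]+Rr[0])/2)
for n in("top","scene"):
    img=cv2.imread(f"pics/{n}0.png");d=np.load(f"pics/{n}0d.npy");C=cloud(n,d);hsv=cv2.cvtColor(img,cv2.COLOR_BGR2HSV)
    # edge: by depth height
    for nm,xr,yr,zr in(("sheet",(.3,.6),(-.32,-.08),(.15,.19)),("block",(.3,.65),(.1,.35),(.056,.075)),("riser",(.3,.6),(-.32,-.08),(.008,.04)),("tape",(.3,.5),(-.08,.08),(.04,.055)),("tin",(.6,.8),(-.1,.1),(.08,.1)),("carton",(.45,.65),(.3,.5),(.05,.06))):
        m=(d>0)&(C[...,0]>xr[0])&(C[...,0]<xr[1])&(C[...,1]>yr[0])&(C[...,1]<yr[1])&(C[...,2]>zr[0])&(C[...,2]<zr[1])
        P=C[m]
        if len(P)<5: print(n,nm,len(P));continue
        r=cv2.minAreaRect((P[:,:2]*1000).astype(np.float32))
        print(n,nm,len(P),"med",np.median(P,0),"zmax",np.percentile(P[:,2],[50,98]),r)
E
```

```text
(array([ 0.4595, -0.2196,  0.1278]), [np.float64(61.63663589971361), np.float64(61.63663589971357)]) (array([ 0.4775, -0.217 ,  0.1703]), [np.float64(62.245987419776284), np.float64(62.24598741977626)]) [ 0.4685 -0.2183  0.1491]
top sheet 2
top block 243 med [0.5367 0.2529 0.0605] zmax [0.0605 0.067 ] ((539.1356811523438, 253.6189727783203), (29.31603240966797, 89.03474426269531), 74.28388977050781)
top riser 1350 med [ 0.4322 -0.1969  0.0166] zmax [0.0166 0.0356] ((441.6827392578125, -210.53521728515625), (192.12826538085938, 299.2647705078125), 68.58486938476562)
top tape 267 med [0.412  0.0057 0.0468] zmax [0.0468 0.0532] ((411.112548828125, 4.530845642089844), (76.60588836669922, 76.29707336425781), 89.54753112792969)
top tin 321 med [ 0.7757 -0.0069  0.0883] zmax [0.0883 0.095 ] ((773.5662231445312, -7.037883758544922), (52.33538818359375, 68.03340148925781), 0.5086645483970642)
top carton 640 med [0.5919 0.4408 0.0542] zmax [0.0542 0.0594] ((591.4996337890625, 441.7017517089844), (101.04471588134766, 70.9984130859375), 15.642147064208984)
scene sheet 0
scene block 245 med [0.5502 0.2498 0.0633] zmax [0.0633 0.0661] ((545.3138427734375, 251.3257293701172), (27.33340835571289, 90.17576599121094), 74.74073028564453)
scene riser 1523 med [ 0.5296 -0.2266  0.0181] zmax [0.0181 0.0367] ((463.641357421875, -218.40554809570312), (193.49334716796875, 130.11497497558594), 1.5832618474960327)
scene tape 337 med [0.4192 0.0036 0.0483] zmax [0.0483 0.0524] ((414.3242492675781, 3.6132583618164062), (81.08304595947266, 80.07109069824219), 26.191974639892578)
scene tin 500 med [ 0.7811 -0.0101  0.0914] zmax [0.0914 0.0939] ((775.971923828125, -8.616806030273438), (67.96282196044922, 48.00885772705078), 89.64261627197266)
scene carton 703 med [0.6    0.4381 0.0567] zmax [0.0567 0.0593] ((594.927001953125, 441.7021179199219), (102.04752349853516, 75.65449523925781), 16.6171932220459)
```

```bash
python3 - <<'E'
from h import *
np.set_printoptions(precision=4,suppress=True)
L=tri([ray("top",(362,257.4)),ray("scene",(264.5,230))]);Rr=tri([ray("top",(406.4,256.2)),ray("scene",(210.8,239.5))])
print(L,Rr,(L[0]+Rr[0])/2, np.hypot(*(L[0]-Rr[0])[:2]), "stroke yaw",np.degrees(np.arctan2(*(L[0]-Rr[0])[:2]))*-1)
d=np.load("pics/scene0d.npy");C=cloud("scene",d)
m=(d>0)&(abs(C[...,0]-.5)<.2)&(abs(C[...,1]+.22)<.13)&(C[...,2]>.012)
P=C[m];h=np.histogram(P[:,2],bins=np.arange(.01,.2,.004));print([(round(b,3),c) for b,c in zip(h[1],h[0])])
# block top corners, mat corners
for n in("top","scene"):
    img=cv2.imread(f"pics/{n}0.png");hsv=cv2.cvtColor(img,cv2.COLOR_BGR2HSV)
    m=(hsv[...,1]<45).astype(np.uint8)*255
    print(n,[ (x[:2].round()) for x in [np.array(cv2.minAreaRect(c)[0]) for c in cv2.findContours(m,0,2)[0] if 1000<cv2.contourArea(c)<8000]])
dT=np.load("pics/topd.npy") if 0 else np.load("pics/top0d.npy");CT=cloud("top",dT)
img=cv2.imread("pics/top0.png");hsv=cv2.cvtColor(img,cv2.COLOR_BGR2HSV)
m=(hsv[...,1]<60);m[:180]=0;m[300:]=0;m[:,:200]=0;m[:,270:]=0
k=cv2.morphologyEx(m.astype(np.uint8),cv2.MORPH_CLOSE,np.ones((15,15)))
c=max(cv2.findContours(k,0,2)[0],key=cv2.contourArea);r=cv2.minAreaRect(c);b=cv2.boxPoints(r)
W=np.array([plane("top",p,.004)[:2] for p in b]);print("mat",W,W.mean(0))
E
```

```text
(array([ 0.4634, -0.1549,  0.1411]), [np.float64(1.4601695664674228), np.float64(1.460169566467408)]) (array([ 0.4653, -0.2826,  0.1417]), [np.float64(1.813011851956677), np.float64(1.8130118519565817)]) [ 0.4644 -0.2187  0.1414] 0.1278038714210571 stroke yaw 0.8600505576471773
[(np.float64(0.01), np.int64(89)), (np.float64(0.014), np.int64(577)), (np.float64(0.018), np.int64(124)), (np.float64(0.022), np.int64(61)), (np.float64(0.026), np.int64(243)), (np.float64(0.03), np.int64(259)), (np.float64(0.034), np.int64(74)), (np.float64(0.038), np.int64(32)), (np.float64(0.042), np.int64(23)), (np.float64(0.046), np.int64(29)), (np.float64(0.05), np.int64(37)), (np.float64(0.054), np.int64(109)), (np.float64(0.058), np.int64(142)), (np.float64(0.062), np.int64(80)), (np.float64(0.066), np.int64(65)), (np.float64(0.07), np.int64(70)), (np.float64(0.074), np.int64(83)), (np.float64(0.078), np.int64(70)), (np.float64(0.082), np.int64(82)), (np.float64(0.086), np.int64(125)), (np.float64(0.09), np.int64(314)), (np.float64(0.094), np.int64(85)), (np.float64(0.098), np.int64(73)), (np.float64(
[... 401 characters left out ...]
32)), (np.float64(0.15), np.int64(0)), (np.float64(0.154), np.int64(0)), (np.float64(0.158), np.int64(0)), (np.float64(0.162), np.int64(0)), (np.float64(0.166), np.int64(0)), (np.float64(0.17), np.int64(0)), (np.float64(0.174), np.int64(0)), (np.float64(0.178), np.int64(0)), (np.float64(0.182), np.int64(0)), (np.float64(0.186), np.int64(0)), (np.float64(0.19), np.int64(0)), (np.float64(0.194), np.int64(0))]
top [array([310., 450.]), array([ 22., 442.]), array([ 80., 268.]), array([384., 268.]), array([234., 237.])]
scene [array([152., 378.]), array([370., 336.]), array([425., 269.]), array([242., 264.])]
mat [[0.4203 0.3187]
 [0.6982 0.2643]
 [0.6711 0.1433]
 [0.394  0.2003]] [0.5459 0.2316]
```

drive_tool(targets=[-4,-1.5,0,0,0,-1,-8,-3,0,0,0,-2,-12,-4.5,0,0,0,-3,-16,-6,0,0,0,-4,-20,-7.5,0,0,0,-5,-24,-9,0,0,0,-6,-28,-10.5,0,0,0,-6.6,-32,-12,0,0,0,-6.6,-36,-13.4,0,0,0,-6.6,-40,-15,0,0,0,-6.6,-44,-16.5,0,0,0,-6.6,-47.6,-17.6,0,0,0,-6.6], grip=-1)

```text
time: 1.15
position: [0.6056, 0.238, 0.1934]
tool_rot: [0.137, 0.991, -0.0, -0.001]
ft_force: [0.2, 1.1, -0.0]
grip_width: 0.087
```

drive_tool(targets=[0,0,0,0,0,0,0,0,0,0,0,0,0,0,0,0,0,0])

```text
time: 1.4
position: [0.6041, 0.2398, 0.193]
tool_rot: [0.137, 0.991, -0.0, -0.001]
ft_force: [-0.1, 0.5, 0.4]
grip_width: 0.0869
```

```bash
python3 - <<'E'
from h import *
o=snap("w1");print(o["time"],o["position"],o["tool_rot"],o["joint_velocities"].round(3),o["q"])
E
```

```text
1.4 [0.60405327 0.23975215 0.19303157] [ 1.36832093e-01  9.90593644e-01 -7.26148662e-05 -1.09805317e-03] [ 0.032 -0.013  0.017 -0.001 -0.002 -0.001] [ 2.05882927e-01  5.63447640e-01  1.36502780e+00  6.42293936e-04
  1.21523422e+00 -1.09061203e+00]
```

View pics/w1.png

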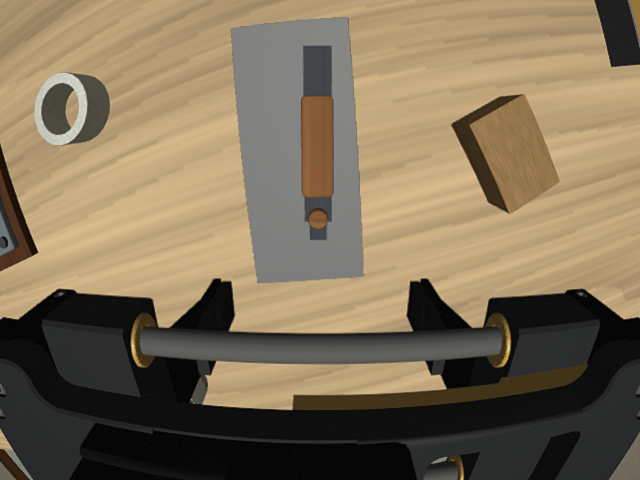

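The file lies along the picture's columns: block from (302,97) to (334,196), heel at (317,46), toe at (318,240) and knob at (318,219). I'll take a second wrist view closer in to get heights.

drive_tool(targets=[2,0,0,0,0,0,4,0,0,0,0,0,4,0,0,0,0,0,4,0,0,0,0,0,4,0,0,0,0,0])

```text
time: 1.87
position: [0.5662, 0.2518, 0.1942]
tool_rot: [0.135, 0.991, 0.0, 0.001]
ft_force: [-0.4, -0.5, 0.4]
grip_width: 0.087
```

```bash
python3 - <<'E'
from h import *
np.set_printoptions(precision=4,suppress=True)
o=snap("w2");print(o["time"],o["position"])
F={}
for t in("w1","w2"):
    im=cv2.imread(f"pics/{t}.png");hsv=cv2.cvtColor(im,cv2.COLOR_BGR2HSV);z=np.load(f"pics/{t}.npz");pose=(z["p"],z["q"])
    m=((hsv[...,1]>115)&(hsv[...,2]>60)).astype(np.uint8)*255; m[290:]=0;m[:,:260]=0;m[:,370:]=0
    m=cv2.morphologyEx(m,cv2.MORPH_OPEN,np.ones((3,3)))
    cs=[c for c in cv2.findContours(m,0,1)[0] if cv2.contourArea(c)>150]
    for c in cs: print(t,cv2.contourArea(c),cv2.minAreaRect(c),cv2.boundingRect(c))
    b=max(cs,key=cv2.contourArea)
    d=(hsv[...,2]<95).astype(np.uint8)*255; d[290:]=0;d[:,:290]=0;d[:,345:]=0
    c=max(cv2.findContours(d|m,0,1)[0],key=cv2.contourArea);print(" whole",cv2.boundingRect(c),cv2.minAreaRect(c))
E
```

```text
1.8667 [0.5662 0.2518 0.1942]
w1 264.0 ((317.5000305175781, 218.50003051757812), (18.384775161743164, 18.384775161743164), 45.0) (308, 209, 20, 19)
w1 2989.0 ((316.4999694824219, 145.99998474121094), (99.99998474121094, 30.999996185302734), 90.0) (301, 96, 32, 101)
 whole (301, 46, 33, 194) ((317.17852783203125, 142.4607696533203), (193.25689697265625, 31.503774642944336), 89.29268646240234)
w2 242.0 ((316.0, 255.5), (17.0, 18.0), 90.0) (307, 247, 19, 18)
w2 2838.0 ((315.0, 189.0), (98.0, 30.0), 90.0) (300, 140, 31, 99)
 whole (300, 84, 32, 190) ((315.5, 178.5), (189.0, 31.0), 90.0)
```

View pics/w2.png

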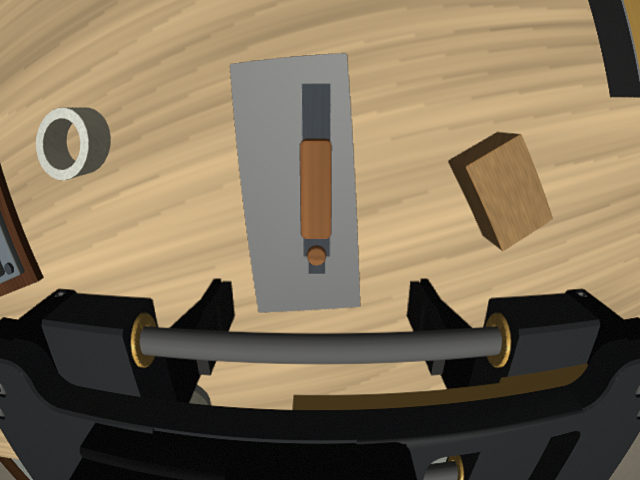

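```bash
python3 - <<'E'
from h import *
np.set_printoptions(precision=4,suppress=True)
P=[(lambda z:(z["p"],z["q"]))(np.load(f"pics/{t}.npz")) for t in("w1","w2")]
pts={"heel":((317,46),(316,84)),"toe":((318.3,240),(316.8,273.7)),"knob":((317.7,218.5),(316.3,256)),"blk_toe_end":((317.7,197),(315.7,239)),"blk_heel_end":((317.3,96.5),(315.7,140)),"tapeL":((0,0),(0,0))}
for k,(a,b) in pts.items():
    if k=="tapeL":continue
    X,e=tri([ray("wrist",a,P[0]),ray("wrist",b,P[1])]);print(k,X,np.round(e,1))
for z,k in((.012,"heel"),(.012,"toe"),(.036,"knob"),(.062,"blk_toe_end"),(.062,"blk_heel_end")):
    print(k,plane("wrist",pts[k][0],z,P[0]),plane("wrist",pts[k][1],z,P[1]))
E
```

```text
heel [0.446  0.2807 0.0105] [0.1 0.1]
toe [0.6383 0.2277 0.0111] [0. 0.]
knob [0.6099 0.2353 0.0348] [0.1 0.1]
blk_toe_end [0.5844 0.2425 0.0614] [0.2 0.2]
blk_heel_end [0.4988 0.2663 0.0492] [0.1 0.1]
heel [0.4463 0.2805 0.012 ] [0.4462 0.2807 0.012 ]
toe [0.638  0.2277 0.012 ] [0.638  0.2278 0.012 ]
knob [0.6095 0.2354 0.036 ] [0.6095 0.2355 0.036 ]
blk_toe_end [0.5843 0.2427 0.062 ] [0.5841 0.2424 0.062 ]
blk_heel_end [0.4998 0.2662 0.062 ] [0.4983 0.2665 0.062 ]
```

drive_tool(targets=[-0.9,-3.9,-0.5,0,0,-1.5,-1.8,-7.8,-1,0,0,-3,-2.7,-11.7,-1.5,0,0,-4.5,-3.6,-15.6,-2,0,0,-6,-4.5,-19.5,-2.5,0,0,-7.5,-5.4,-23.4,-3,0,0,-9,-6.3,-27.3,-3.5,0,0,-10.5,-7.2,-31.2,-4,0,0,-12,-8.1,-35.1,-4.5,0,0,-13.5,-9,-39,-5,0,0,-15,-9.9,-42.9,-5.5,0,0,-16,-10.7,-46,-6,0,0,-16.5])

```text
time: 2.92
position: [0.5452, -0.2249, 0.2542]
tool_rot: [-0.007, 1.0, -0.001, 0.0]
ft_force: [-0.0, 0.9, 0.9]
grip_width: 0.0873
```

drive_tool(targets=[0,0,0,0,0,0,0,0,0,0,0,0,0,0,0,0,0,0,0,0,0,0,0,0])

```text
time: 3.25
position: [0.545, -0.2199, 0.2534]
tool_rot: [-0.008, 1.0, 0.0, -0.0]
ft_force: [-0.2, -0.7, 0.1]
grip_width: 0.0869
```

```bash
python3 - <<'E'
from h import *
o=snap("w3");print(o["time"],o["position"],o["tool_rot"])
E
```

```text
3.25 [ 0.54496229 -0.2198582   0.25339812] [-7.70579562e-03  9.99970125e-01  4.64550244e-04 -3.91896567e-04]
```

drive_tool(targets=[-2.5,0,0,0,0,0,-5,0,0,0,0,0,-5,0,0,0,0,0,-5,0,0,0,0,0,-5,0,0,0,0,0])

```text
time: 3.72
position: [0.5945, -0.2189, 0.2533]
tool_rot: [-0.008, 1.0, 0.0, -0.001]
ft_force: [-0.8, 0.2, 1.0]
grip_width: 0.0871
```

```bash
python3 - <<'E'
from h import *
o=snap("w4");print(o["time"],o["position"],o["tool_rot"])
a=cv2.imread("pics/w3.png")[:300];b=cv2.imread("pics/w4.png")[:300];cv2.imwrite("pics/w34.png",np.vstack([a,b]))
E
```

```text
3.7167 [ 0.59446424 -0.21894677  0.25331973] [-8.12183246e-03  9.99966577e-01  3.50590301e-04 -8.70143963e-04]
```

View pics/w34.png

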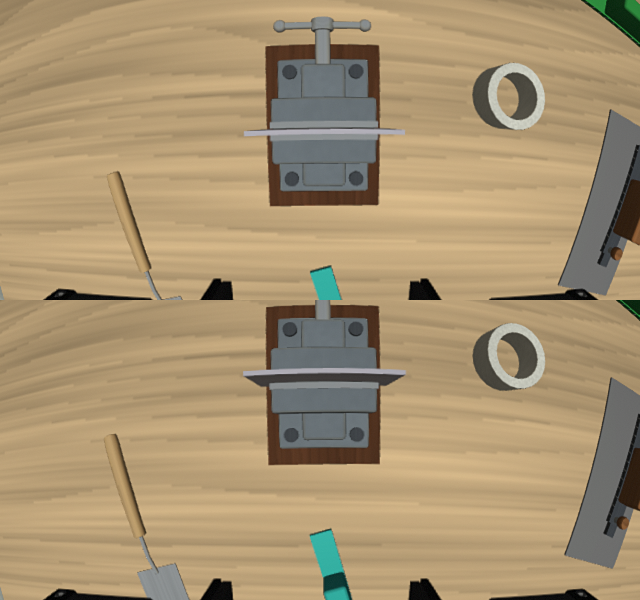

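```bash
python3 - <<'E'
import cv2,numpy as np
o=[]
for t,r in(("w3",115),("w4",58)):
    im=cv2.imread(f"pics/{t}.png")
    o+=[cv2.resize(np.hstack([im[r:r+32,235:270],im[r:r+32,382:417]]),None,fx=9,fy=9,interpolation=cv2.INTER_NEAREST)]
cv2.imwrite("pics/ez.png",np.vstack(o))
E
```

```text
(no output)
```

View pics/ez.png

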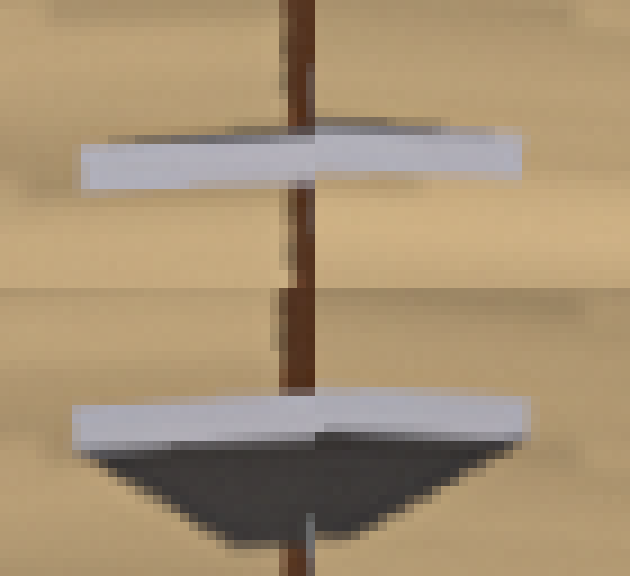

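```bash
python3 - <<'E'
from h import *
np.set_printoptions(precision=4,suppress=True)
P=[(lambda z:(z["p"],z["q"]))(np.load(f"pics/{t}.npz")) for t in("w3","w4")]
r=[]
for a,b in(((243.4,133.1),(242.6,73.1)),((404.5,131.7),(405.3,71.9))):
    X,e=tri([ray("wrist",a,P[0]),ray("wrist",b,P[1])]);print(X,e);r.append(X)
d=r[1]-r[0];print((r[0]+r[1])/2,np.linalg.norm(d),"yaw",np.degrees(np.arctan2(-d[0],d[1])))
E
```

```text
[ 0.4686 -0.2831  0.1432] [np.float64(0.010330518864918172), np.float64(0.010330518865029534)]
[ 0.4651 -0.1529  0.1439] [np.float64(0.0019839908994461687), np.float64(0.00198399089940819)]
[ 0.4669 -0.218   0.1436] 0.1302792209965449 yaw 1.5155377272618802
```

drive_tool(targets=[0.4,4,0,0,0,1.4,0.8,8,0,0,0,2.8,1.2,12,0,0,0,4.2,1.6,16,1,0,0,5.6,2,20,2,0,0,7,2.4,24,4,0,0,8.4,2.8,28,6,0,0,9.8,3.2,32,8,0,0,11.2,3.6,36,10,0,0,12.6,4,40,12,0,0,14,4.3,44,14,0,0,15.4,4.5,47.4,15.3,0,0,16.3])

```text
time: 4.77
position: [0.5426, 0.2411, 0.1055]
tool_rot: [0.135, 0.991, -0.0, -0.001]
ft_force: [0.6, 0.6, 0.3]
grip_width: 0.087
```

drive_tool(targets=[0,0,0,0,0,0,0,0,0,0,0,0,0,0,0,0,0,0,0,0,0,0,0,0,0,0,0,0,0,0])

```text
time: 5.18
position: [0.5451, 0.2386, 0.1072]
tool_rot: [0.136, 0.991, 0.0, 0.001]
ft_force: [-0.9, -0.8, -0.3]
grip_width: 0.0867
```

```bash
python3 - <<'E'
from h import *
np.set_printoptions(precision=4,suppress=True)
o=snap("w5");p,q=o["position"],o["tool_rot"];print(o["time"],p,q)
R=Ro.from_quat(q).as_matrix();print("shift cm",R.T@(np.array([.542,.2543,.0203])-p)*100,"xdir",np.degrees(np.arctan2(R[1,0],R[0,0])), "zax",R[:,2])
E
```

```text
5.1833 [0.5451 0.2386 0.1072] [0.1357 0.9908 0.0002 0.0008]
shift cm [0.7374 1.4216 8.6918] xdir 164.40321302050813 zax [ 0.0016  0.0001 -1.    ]
```

View pics/w5.png

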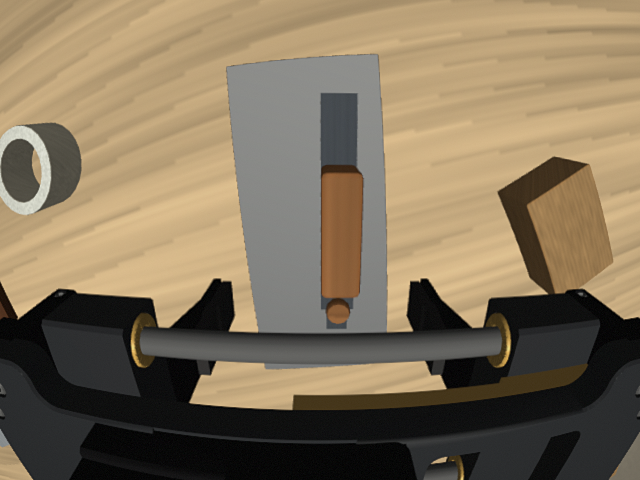

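drive_tool(targets=[0.4,0.7,0,0,0,0,0.74,1.42,0,0,0,0,0.74,1.42,2,0,0,0,0.74,1.42,4,0,0,0,0.74,1.42,6,0,0,0,0.74,1.42,7.7,0,0,0,0.74,1.42,8.6,0,0,0,0.74,1.42,8.6,0,0,0,0.74,1.42,8.6,0,0,0])

```text
time: 5.98
position: [0.5409, 0.256, 0.0201]
tool_rot: [0.135, 0.991, -0.0, -0.0]
ft_force: [0.0, -0.3, 0.2]
grip_width: 0.0868
```

```bash
python3 - <<'E'
from h import *
np.set_printoptions(precision=4,suppress=True)
o=snap("w6");p,q=o["position"],o["tool_rot"];print(o["time"],p,q)
R=Ro.from_quat(q).as_matrix();print("shift cm",R.T@(np.array([.542,.2543,.0203])-p)*100,"xdir",np.degrees(np.arctan2(R[1,0],R[0,0])), "zax",R[:,2])
E
```

```text
5.9833 [0.5409 0.256  0.0201] [ 0.1346  0.9909 -0.0001 -0.0002]
shift cm [-0.147  -0.1317 -0.0155] xdir 164.53025757203508 zax [-0.0004 -0.0001 -1.    ]
```

View pics/w6.png

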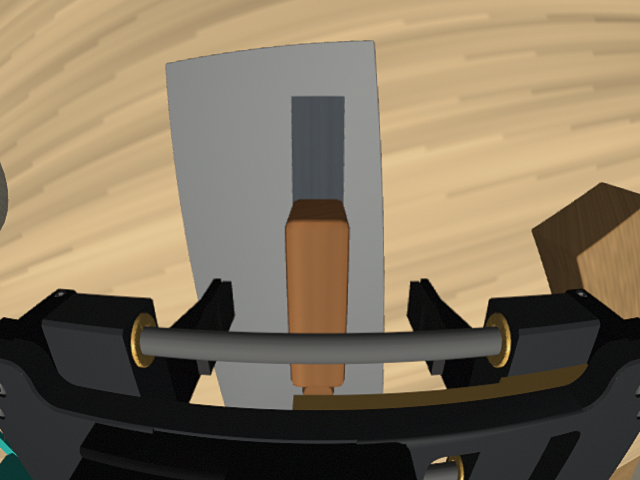

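The block sits centred between the fingers (columns 286 to 350, finger centre about 320). Closing.

drive_tool(targets=[-0.15,-0.1,0,0,0,0,-0.15,-0.1,0,0,0,0,-0.15,-0.1,0,0,0,0,-0.15,-0.1,0,0,0,0,-0.15,-0.1,0,0,0,0,-0.15,-0.1,0,0,0,0,-0.15,-0.1,0,0,0,0,-0.15,-0.1,0,0,0,0,-0.15,-0.1,0,0,0,0,-0.15,-0.1,0,0,0,0], grip=1, squeeze=60)

```text
time: 6.87
position: [0.5421, 0.2543, 0.0201]
tool_rot: [0.135, 0.991, -0.0, -0.0]
ft_force: [0.2, 0.5, 0.6]
grip_width: 0.0282
```

drive_tool(targets=[0,0,0,0,0,0,0,0,0,0,0,0,0,0,-0.5,0,0,0,0,0,-2,0,0,0,0,0,-4,0,0,0,0,0,-7,0,0,0,0,0,-7,0,0,0,0,0,-7,0,0,0,0,0,-7,0,0,0])

```text
time: 7.62
position: [0.541, 0.254, 0.0892]
tool_rot: [0.135, 0.991, -0.0, -0.001]
ft_force: [-0.9, 0.1, -4.0]
grip_width: 0.0276
```

```bash
python3 - <<'E'
from h import *
np.set_printoptions(precision=4,suppress=True)
o=snap("w7");p,q=o["position"],o["tool_rot"];print(o["time"],p,q,o["grip_width"],o["ft_force"],o["moment"])
E
```

```text
7.6167 [0.541  0.254  0.0892] [ 0.1346  0.9909 -0.0004 -0.001 ] 0.027606339501912533 [-0.9225  0.098  -4.013 ] [-0.0062  0.0246  0.0025]
```

View pics/w7.png

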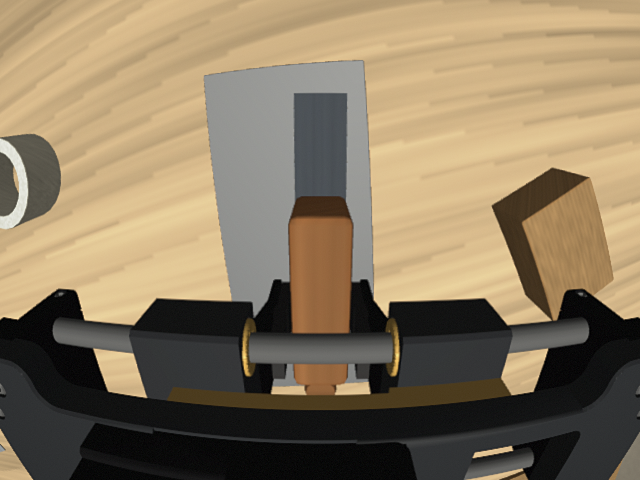

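drive_tool(targets=[0,-1,-3,0,0,0,0.2,-4,-6,0,0,-1.5,0.4,-8,-9,0,0,-3,0.6,-12,-11,0,0,-4.5,0.8,-16,-12,0,0,-6,1,-20,-13,0,0,-7.5,1.3,-24,-13,0,0,-9,1.6,-28,-13,0,0,-10.5,1.8,-32,-13,0,0,-12,2,-36,-13,0,0,-13.5,2.2,-40,-13,0,0,-15,2.4,-44,-13,0,0,-16])

```text
time: 8.67
position: [0.3999, -0.163, 0.2188]
tool_rot: [-0.005, 1.0, 0.001, -0.001]
ft_force: [0.4, -0.2, -4.8]
grip_width: 0.0272
```

```bash
cat >> h.py <<'E'
def to(x,y,z,yaw):
    np.set_printoptions(precision=3,suppress=True)
    o=robot.get_obs();p,q=o["position"],o["tool_rot"];R=Ro.from_quat(q)
    T=Ro.from_matrix(np.array([[-1,0,0],[0,1,0],[0,0,-1.]])).as_matrix()
    T=Ro.from_euler('z',yaw,degrees=True)*Ro.from_matrix(T)
    print(o["time"],p,"F",o["ft_force"],"M",o["moment"],"q",o["q"])
    print("shift cm",R.inv().apply(np.array([x,y,z])-p)*100,"turn deg",np.degrees((R.inv()*T).as_rotvec()))
E
python3 -c "
from h import *
to(.382,-.2202,.20,1.5)"
```

```text
8.6667 [ 0.4   -0.163  0.219] F [ 0.407 -0.228 -4.765] M [ 0.031 -0.096  0.011] q [-0.647  0.232  1.858  0.     1.055 -2.228]
shift cm [ 1.843 -5.704  1.874] turn deg [ 0.128 -0.152 -0.909]
```

drive_tool(targets=[0.9,-2.8,0.9,0,0,-0.5,1.8,-5.6,1.8,0.1,-0.1,-0.9,1.8,-5.6,1.8,0.1,-0.1,-0.9,1.8,-5.6,1.8,0.1,-0.1,-0.9,1.8,-5.6,1.8,0.1,-0.1,-0.9,1.8,-5.6,1.8,0.1,-0.1,-0.9])

```text
time: 9.17
position: [0.3842, -0.217, 0.2016]
tool_rot: [-0.013, 1.0, 0.0, 0.0]
ft_force: [0.2, 0.6, -3.0]
grip_width: 0.0275
```

```bash
python3 -c "
from h import *
to(.382,-.2202,.168,1.5)
snap('w8')"
```

```text
9.1667 [ 0.384 -0.217  0.202] F [ 0.183  0.58  -3.041] M [0.005 0.027 0.049] q [-0.769  0.269  1.864  0.     1.009 -2.365]
shift cm [ 0.23  -0.319  3.362] turn deg [ 0.002  0.028 -0.023]
```

View pics/w8.png

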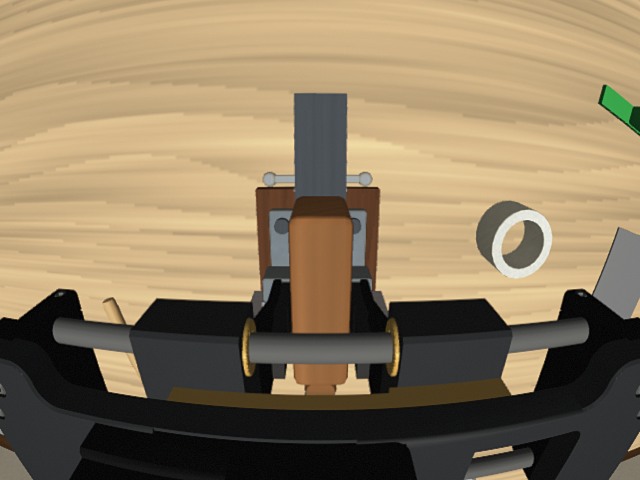

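drive_tool(targets=[0.2,-0.3,1.5,0,0,0,0.2,-0.3,2.8,0,0,0,0.2,-0.3,3.5,0,0,0,0.2,-0.3,3.5,0,0,0,0.2,-0.3,3.5,0,0,0])

```text
time: 9.63
position: [0.3828, -0.2207, 0.1672]
tool_rot: [-0.013, 1.0, -0.001, 0.001]
ft_force: [0.2, -0.0, -5.1]
grip_width: 0.0274
```

```bash
python3 -c "
from h import *
to(.382,-.2202,.160,1.5)"
```

```text
9.6333 [ 0.383 -0.221  0.167] F [ 0.168 -0.028 -5.077] M [-0.044  0.015  0.004] q [-0.777  0.324  1.906  0.     0.91  -2.374]
shift cm [0.081 0.055 0.719] turn deg [-0.07   0.076 -0.002]
```

drive_tool(targets=[0,0,0.1,0,0,0,0,0,0.2,0,0,0,0,0,0.3,0,0,0,0,0,0.3,0,0,0])

```text
time: 9.97
position: [0.3828, -0.2215, 0.1644]
tool_rot: [-0.012, 1.0, -0.001, 0.001]
ft_force: [-0.3, -0.2, -3.8]
grip_width: 0.0274
```

drive_tool(targets=[0,0,0.05,0,0,0,0,0,0.1,0,0,0,0,0,0.1,0,0,0])

```text
time: 10.22
position: [0.3826, -0.2215, 0.1632]
tool_rot: [-0.012, 1.0, -0.001, 0.001]
ft_force: [0.1, -0.5, -3.5]
grip_width: 0.0274
```

drive_tool(targets=[0,0,0.05,0,0,0,0,0,0.1,0,0,0,0,0,0.1,0,0,0])

```text
time: 10.47
position: [0.3826, -0.2214, 0.1621]
tool_rot: [-0.012, 1.0, -0.001, 0.001]
ft_force: [-0.0, 0.4, -4.0]
grip_width: 0.0275
```

drive_tool(targets=[0,0,0.05,0,0,0,0,0,0.1,0,0,0,0,0,0.1,0,0,0])

```text
time: 10.72
position: [0.3826, -0.2214, 0.1611]
tool_rot: [-0.012, 1.0, -0.001, 0.001]
ft_force: [-0.5, -0.6, -2.2]
grip_width: 0.0273
```

drive_tool(targets=[0,0,0.05,0,0,0,0,0,0.05,0,0,0])

```text
time: 10.88
position: [0.3827, -0.2215, 0.1607]
tool_rot: [-0.012, 1.0, -0.001, 0.001]
ft_force: [-0.1, -0.3, -2.9]
grip_width: 0.0273
```

```bash
python3 -c "
from h import *
to(.382,-.2202,.160,1.5)"
```

```text
10.8833 [ 0.383 -0.222  0.161] F [-0.116 -0.333 -2.885] M [ 0.087  0.009 -0.048] q [-0.778  0.335  1.913  0.     0.891 -2.374]
shift cm [0.064 0.132 0.069] turn deg [-0.106  0.103 -0.076]
```

drive_tool(targets=[0,0,0.05,0,0,0,0,0,0.1,0,0,0,0,0,0.1,0,0,0])

```text
time: 11.13
position: [0.3828, -0.2216, 0.1599]
tool_rot: [-0.012, 1.0, -0.001, 0.001]
ft_force: [0.2, -0.1, -1.3]
grip_width: 0.0274
```

```bash
python3 -c "
from h import *
to(.382,-.2202,.160,1.5)"
```

```text
11.1333 [ 0.383 -0.222  0.16 ] F [ 0.174 -0.097 -1.311] M [ 0.164 -0.107  0.085] q [-0.778  0.337  1.914  0.     0.888 -2.374]
shift cm [ 0.077  0.137 -0.014] turn deg [-0.114  0.125 -0.08 ]
```

drive_tool(targets=[0,0,0.1,0,0,0,0,0,0.1,0,0,0])

```text
time: 11.3
position: [0.3829, -0.2216, 0.159]
tool_rot: [-0.012, 1.0, -0.001, 0.001]
ft_force: [-1.0, 0.9, 1.4]
grip_width: 0.0272
```

drive_tool(targets=[-0.5,0,0,0,0,0,-1.3,0,0,0,0,0,-2.1,0,0,0,0,0,-2.9,0,0,0,0,0])

```text
time: 11.63
position: [0.4103, -0.2205, 0.1591]
tool_rot: [-0.013, 1.0, -0.001, -0.001]
ft_force: [-7.7, -0.0, 6.6]
grip_width: 0.0273
```

drive_tool(targets=[-0.8,0,-0.05,0,0,0,-1.6,0,-0.1,0,0,0,-2.4,0,-0.1,0,0,0])

```text
time: 11.88
position: [0.4341, -0.2198, 0.1601]
tool_rot: [-0.013, 1.0, -0.001, -0.001]
ft_force: [-6.7, -1.0, 6.2]
grip_width: 0.0272
```

drive_tool(targets=[-0.8,0,-0.05,0,0,0,-1.6,0,-0.1,0,0,0,-2.4,0,-0.1,0,0,0])

```text
time: 12.13
position: [0.4591, -0.2192, 0.1608]
tool_rot: [-0.013, 1.0, -0.001, -0.0]
ft_force: [-4.6, -0.1, 1.5]
grip_width: 0.0273
```

drive_tool(targets=[-0.8,0,0,0,0,0,-1.6,0,0,0,0,0,-2.4,0,0,0,0,0])

```text
time: 12.38
position: [0.484, -0.2187, 0.1607]
tool_rot: [-0.013, 1.0, -0.001, 0.0]
ft_force: [-3.3, -0.7, 0.7]
grip_width: 0.0274
```

drive_tool(targets=[-0.8,0,0.02,0,0,0,-1.6,0,0.03,0,0,0,-2.4,0,0.04,0,0,0])

```text
time: 12.63
position: [0.5083, -0.2182, 0.1603]
tool_rot: [-0.012, 1.0, -0.001, 0.001]
ft_force: [-3.8, -0.3, 0.6]
grip_width: 0.0274
```

drive_tool(targets=[-0.8,0,0.02,0,0,0,-1.6,0,0.04,0,0,0,-2.4,0,0.06,0,0,0])

```text
time: 12.88
position: [0.5324, -0.2177, 0.1598]
tool_rot: [-0.012, 1.0, -0.001, 0.001]
ft_force: [-1.6, 0.4, 0.9]
grip_width: 0.0278
```

drive_tool(targets=[-0.8,0,0.03,0,0,0,-1.6,0,0.06,0,0,0,-2.4,0,0.08,0,0,0])

```text
time: 13.13
position: [0.5563, -0.2171, 0.159]
tool_rot: [-0.012, 1.0, -0.001, 0.001]
ft_force: [-3.0, 0.3, -0.3]
grip_width: 0.0275
```

drive_tool(targets=[-0.2,0,-0.8,0,0,0,-0.2,0,-3,0,0,0,-0.2,0,-5,0,0,0,-0.2,0,-5,0,0,0,-0.2,0,-5,0,0,0])

```text
time: 13.55
position: [0.5592, -0.2175, 0.2103]
tool_rot: [-0.012, 1.0, -0.002, 0.003]
ft_force: [-0.3, 0.3, -4.7]
grip_width: 0.0277
```

```bash
python3 -c "
from h import *
to(.382,-.2202,.21,1.5)
snap('w9')
p,d=robot.camera('scene');cv2.imwrite('pics/s9.png',cv2.resize(p[180:330,160:360,::-1],None,fx=4,fy=4))"
```

```text
13.55 [ 0.559 -0.218  0.21 ] F [-0.273  0.267 -4.694] M [0.033 0.022 0.054] q [-0.557  0.472  1.485  0.     1.177 -2.153]
shift cm [17.723  0.173 -0.08 ] turn deg [-0.217  0.364 -0.082]
```

View pics/w9.png

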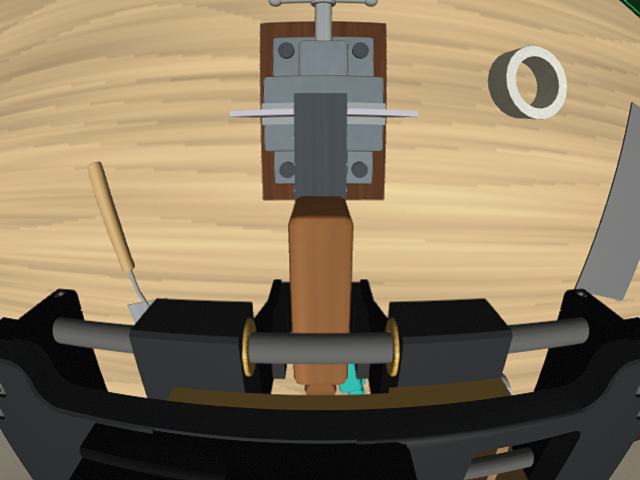

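View pics/s9.png

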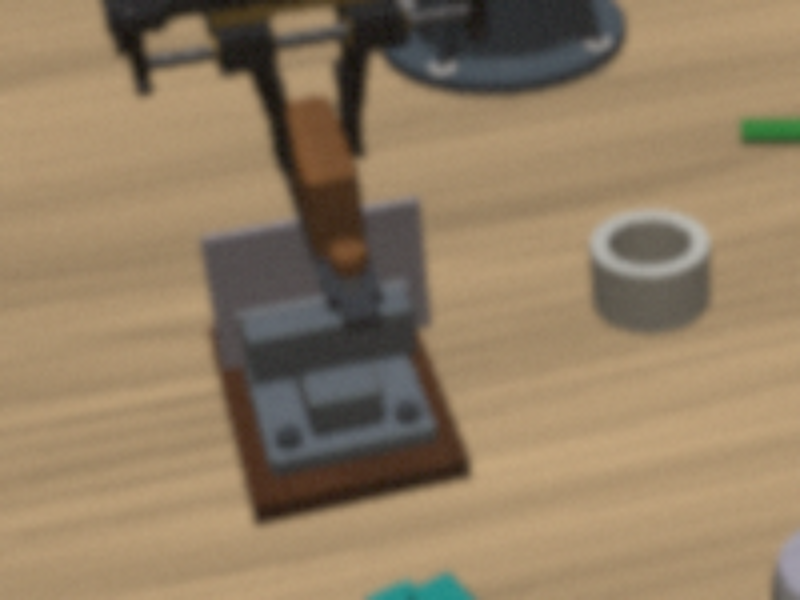

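drive_tool(targets=[3,0,0,0,0,0,7,0,0,0,0,0,11,0,0,0,0,0,15,0.1,0,0,0,0,17.7,0.2,0,-0.1,0.2,0,17.7,0.2,0,-0.1,0.2,0,17.7,0.2,0,-0.1,0.2,0])

```text
time: 14.23
position: [0.3789, -0.2187, 0.2081]
tool_rot: [-0.011, 1.0, 0.001, -0.001]
ft_force: [0.3, 0.5, -3.4]
grip_width: 0.0277
```

```bash
python3 -c "
from h import *
to(.382,-.2202,.163,1.5)"
```

```text
14.2333 [ 0.379 -0.219  0.208] F [ 0.255  0.48  -3.36 ] M [ 0.004 -0.028  0.003] q [-0.779  0.256  1.861 -0.001  1.028 -2.372]
shift cm [-0.319 -0.166  4.505] turn deg [ 0.099 -0.157 -0.216]
```

drive_tool(targets=[-0.1,0,1.5,0,0,0,-0.2,0,3,0,0,0,-0.2,0,4.2,0,0,-0.1,-0.2,0,4.2,0,0,-0.1,-0.2,0,4.2,0,0,-0.1])

```text
time: 14.65
position: [0.3831, -0.2193, 0.1661]
tool_rot: [-0.014, 1.0, 0.001, -0.001]
ft_force: [0.2, -0.4, -4.0]
grip_width: 0.0272
```

```bash
python3 -c "
from h import *
to(.382,-.2202,.160,1.5)"
```

```text
14.65 [ 0.383 -0.219  0.166] F [ 0.225 -0.411 -4.044] M [ 0.066  0.007 -0.013] q [-0.773  0.327  1.905 -0.001  0.912 -2.37 ]
shift cm [ 0.109 -0.088  0.614] turn deg [ 0.068 -0.142  0.049]
```

drive_tool(targets=[0.1,0,0.3,0,0,0,0.1,0,0.45,0,-0.1,0,0.1,0,0.55,0,-0.1,0,0.1,0,0.6,0,-0.1,0,0.1,0,0.6,0,-0.1,0])

```text
time: 15.07
position: [0.3816, -0.2195, 0.1611]
tool_rot: [-0.013, 1.0, -0.0, 0.0]
ft_force: [0.4, -0.4, -3.9]
grip_width: 0.0274
```

```bash
python3 -c "
from h import *
to(.382,-.2202,.160,1.5)"
```

```text
15.0667 [ 0.382 -0.22   0.161] F [ 0.396 -0.433 -3.916] M [ 0.066 -0.     0.035] q [-0.777  0.333  1.916 -0.     0.892 -2.374]
shift cm [-0.043 -0.07   0.113] turn deg [-0.027  0.025  0.023]
```

drive_tool(targets=[0,0,0.07,0,0,0,0,0,0.14,0,0,0,0,0,0.14,0,0,0])

```text
time: 15.32
position: [0.3817, -0.2196, 0.1598]
tool_rot: [-0.013, 1.0, -0.0, 0.0]
ft_force: [-0.8, -0.4, 0.6]
grip_width: 0.0274
```

drive_tool(targets=[-0.5,0,0,0,0,0,-1.3,0,0,0,0,0,-2.1,0,-0.02,0,0,0,-2.9,0,-0.04,0,0,0])

```text
time: 15.65
position: [0.4108, -0.2186, 0.1601]
tool_rot: [-0.013, 1.0, 0.0, -0.0]
ft_force: [-3.6, -0.3, 3.3]
grip_width: 0.0271
```

drive_tool(targets=[-0.8,0,-0.02,0,0,0,-1.6,0,-0.04,0,0,0,-2.4,0,-0.06,0,0,0])

```text
time: 15.9
position: [0.4349, -0.2178, 0.1605]
tool_rot: [-0.014, 1.0, 0.0, -0.001]
ft_force: [-4.4, -1.5, 2.7]
grip_width: 0.0275
```

drive_tool(targets=[-0.8,0,-0.01,0,0,0,-1.6,0,-0.02,0,0,0,-2.4,0,-0.03,0,0,0])

```text
time: 16.15
position: [0.4587, -0.2169, 0.1607]
tool_rot: [-0.014, 1.0, 0.0, -0.001]
ft_force: [-4.3, -0.6, 2.7]
grip_width: 0.0274
```

drive_tool(targets=[-0.8,0,0,0,0,0,-1.6,0,0,0,0,0,-2.4,0,0,0,0,0])

```text
time: 16.4
position: [0.4831, -0.2164, 0.1606]
tool_rot: [-0.013, 1.0, 0.0, -0.0]
ft_force: [-4.0, -1.5, 1.8]
grip_width: 0.0277
```

drive_tool(targets=[-0.8,0,0,0,0,0,-1.6,0,0.01,0,0,0,-2.4,0,0.02,0,0,0])

```text
time: 16.65
position: [0.5073, -0.216, 0.1603]
tool_rot: [-0.013, 1.0, 0.0, 0.0]
ft_force: [-3.4, 0.8, 0.3]
grip_width: 0.0278
```

drive_tool(targets=[-0.8,0,0.03,0,0,0,-1.6,0,0.05,0,0,0,-2.4,0,0.07,0,0,0])

```text
time: 16.9
position: [0.5311, -0.2153, 0.1597]
tool_rot: [-0.013, 1.0, 0.0, -0.0]
ft_force: [-2.8, -0.8, 1.1]
grip_width: 0.0275
```

drive_tool(targets=[-0.8,0,0.03,0,0,0,-1.6,0,0.06,0,0,0,-2.5,0,0.08,0,0,0])

```text
time: 17.15
position: [0.5559, -0.2146, 0.1589]
tool_rot: [-0.013, 1.0, 0.0, -0.0]
ft_force: [-3.2, -0.3, -0.1]
grip_width: 0.0272
```

Stroke 2 is done with the press held throughout. I'll lift and bring the file back through the air.

drive_tool(targets=[-0.2,0,-0.8,0,0,0,-0.2,0,-3,0,0,0,-0.2,0,-5,0,0,0,-0.2,0,-5,0,0,0,3,-0.1,-5,0,0,0,7,-0.1,-5,0,0,0,11,-0.2,-5,0,0,0,15,-0.2,-5,0,0,0,17.5,-0.2,-5,0,0,0,17.5,-0.2,-5,0,0,0,17.5,-0.2,-5,0,0,0,17.5,-0.2,-5,0,0,0])

```text
time: 18.15
position: [0.3817, -0.2223, 0.2093]
tool_rot: [-0.013, 1.0, -0.001, 0.001]
ft_force: [-0.2, -0.3, -3.5]
grip_width: 0.0276
```

```bash
python3 -c "
from h import *
to(.382,-.2202,.163,1.5)"
```

```text
18.15 [ 0.382 -0.222  0.209] F [-0.245 -0.304 -3.48 ] M [ 0.055 -0.041  0.042] q [-0.782  0.257  1.855  0.001  1.027 -2.379]
shift cm [-0.02   0.215  4.629] turn deg [-0.092  0.155 -0.031]
```

drive_tool(targets=[0,0.1,1.5,0,0,0,0,0.2,3,0,0,0,0,0.2,4.2,0,0,0,0,0.2,4.6,0,0,0,0,0.2,4.7,0,0,0,0,0.2,4.7,0,0,0])

```text
time: 18.65
position: [0.3815, -0.2198, 0.162]
tool_rot: [-0.014, 1.0, -0.0, 0.0]
ft_force: [-0.7, -0.4, -2.2]
grip_width: 0.0272
```

```bash
python3 -c "
from h import *
to(.382,-.2202,.1598,1.5)"
```

```text
18.65 [ 0.381 -0.22   0.162] F [-0.709 -0.382 -2.193] M [-0.017  0.062 -0.028] q [-0.778  0.332  1.915  0.     0.895 -2.376]
shift cm [-0.054 -0.042  0.219] turn deg [-0.02   0.032  0.062]
```

drive_tool(targets=[0,0,0.1,0,0,0,0,0,0.2,0,0,0,0,0,0.22,0,0,0,0,0,0.22,0,0,0])

```text
time: 18.98
position: [0.381, -0.22, 0.1604]
tool_rot: [-0.013, 1.0, -0.001, 0.001]
ft_force: [-0.0, -1.0, -2.7]
grip_width: 0.0276
```

drive_tool(targets=[0,0,0.06,0,0,0,0,0,0.1,0,0,0,0,0,0.1,0,0,0])

```text
time: 19.23
position: [0.3809, -0.22, 0.1594]
tool_rot: [-0.013, 1.0, -0.001, 0.001]
ft_force: [-0.4, -0.9, -0.6]
grip_width: 0.0274
```

drive_tool(targets=[-0.1,0,0.03,0,0,0,-0.6,0,0.03,0,0,0,-1.4,0,0.01,0,0,0,-2.2,0,0,0,0,0,-3,0,-0.02,0,0,0])

```text
time: 19.65
position: [0.4087, -0.218, 0.1592]
tool_rot: [-0.014, 1.0, 0.001, -0.002]
ft_force: [-7.1, -0.1, 6.0]
grip_width: 0.0274
```

drive_tool(targets=[-0.8,0,-0.06,0,0,0,-1.6,0,-0.1,0,0,0,-2.4,0,-0.12,0,0,0])

```text
time: 19.9
position: [0.4325, -0.2171, 0.1603]
tool_rot: [-0.014, 1.0, 0.001, -0.003]
ft_force: [-6.3, -0.5, 5.6]
grip_width: 0.0276
```

drive_tool(targets=[-0.8,0,-0.03,0,0,0,-1.6,0,-0.05,0,0,0,-2.4,0,-0.05,0,0,0])

```text
time: 20.15
position: [0.4564, -0.2163, 0.1606]
tool_rot: [-0.014, 1.0, 0.001, -0.003]
ft_force: [-6.4, 0.6, 4.7]
grip_width: 0.0276
```

drive_tool(targets=[-0.8,0,-0.02,0,0,0,-1.6,0,-0.03,0,0,0,-2.4,0,-0.03,0,0,0])

```text
time: 20.4
position: [0.4818, -0.2159, 0.1607]
tool_rot: [-0.014, 1.0, 0.001, -0.001]
ft_force: [-2.6, 0.2, 0.5]
grip_width: 0.0276
```

drive_tool(targets=[-0.8,0,0,0,0,0,-1.6,0,0.02,0,0,0,-2.4,0,0.03,0,0,0])

```text
time: 20.65
position: [0.507, -0.2158, 0.1605]
tool_rot: [-0.013, 1.0, 0.0, -0.0]
ft_force: [-2.2, -1.1, 0.2]
grip_width: 0.0277
```

drive_tool(targets=[-0.8,0,0.03,0,0,0,-1.6,0,0.06,0,0,0,-2.4,0,0.09,0,0,0])

```text
time: 20.9
position: [0.5309, -0.2153, 0.1597]
tool_rot: [-0.013, 1.0, 0.0, -0.0]
ft_force: [-3.3, -0.7, -0.6]
grip_width: 0.0274
```

drive_tool(targets=[-0.8,0,0.04,0,0,0,-1.6,0,0.07,0,0,0,-2.5,0,0.1,0,0,0])

```text
time: 21.15
position: [0.5557, -0.2146, 0.1588]
tool_rot: [-0.013, 1.0, 0.0, -0.0]
ft_force: [-2.6, -0.5, 0.2]
grip_width: 0.0276
```

drive_tool(targets=[-0.2,0,-0.8,0,0,0,-0.2,0,-3,0,0,0,-0.2,0,-5,0,0,0,-0.2,0,-5,0,0,0,-0.2,0,-5,0,0,0])

```text
time: 21.57
position: [0.5591, -0.2153, 0.21]
tool_rot: [-0.013, 1.0, -0.001, 0.002]
ft_force: [-0.2, 0.8, -4.4]
grip_width: 0.0273
```

```bash
python3 -c "
from h import *
to(.546,.234,.12,-11.8)
snap('w10')"
```

```text
21.5667 [ 0.559 -0.215  0.21 ] F [-0.24   0.766 -4.366] M [ 0.002  0.039 -0.009] q [-0.554  0.472  1.486  0.001  1.179 -2.152]
shift cm [ 0.167 44.964  8.912] turn deg [-0.085  0.281 13.314]
```

View pics/w10.png

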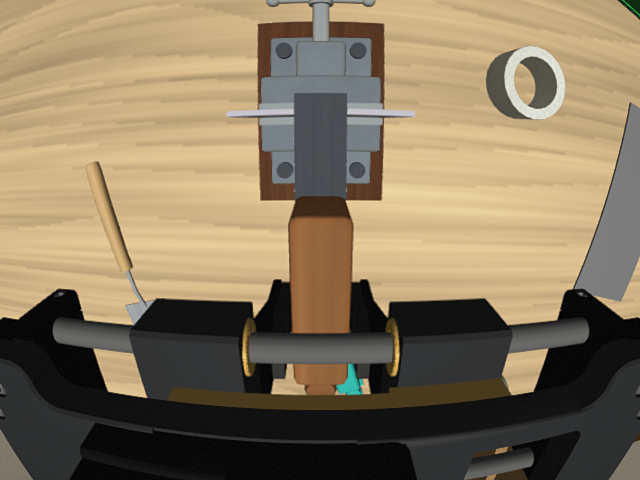

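The file still sits as it did when grasped: heel at row 93, block's near end at row 197. Carrying it to the mat.

drive_tool(targets=[0,3,0,0,0,1,0,7,0,0,0,2,0,11,0,0,0,3.3,0,15,0,0,0,4.6,0,19,0,0,0,5.9,0,23,1,0,0,7.2,0,27,3,0,0,8.5,0,31,5,0,0,9.8,0.1,35,7,0,0,11,0.1,39,8,0,0,12,0.2,43,8.9,0,0,13,0.2,45,8.9,0,0.2,13.3])

```text
time: 22.62
position: [0.5399, 0.2382, 0.116]
tool_rot: [0.102, 0.995, -0.0, -0.005]
ft_force: [-0.8, 0.3, -3.7]
grip_width: 0.0272
```

drive_tool(targets=[0,0,0,0,0,0,0,0,0,0,0,0,0,0,0,0,0,0,0,0,0,0,0,0])

```text
time: 22.95
position: [0.5432, 0.2339, 0.1193]
tool_rot: [0.103, 0.995, -0.0, -0.002]
ft_force: [0.1, -0.5, -3.5]
grip_width: 0.0274
```

```bash
python3 -c "
from h import *
to(.546,.234,.030,-11.8)
snap('w11')"
```

```text
22.95 [0.543 0.234 0.119] F [ 0.111 -0.538 -3.49 ] M [-0.021 -0.064 -0.032] q [ 0.217  0.577  1.585  0.001  0.983 -1.147]
shift cm [-0.315  0.078  8.932] turn deg [-0.064 -0.252 -0.049]
```

View pics/w11.png

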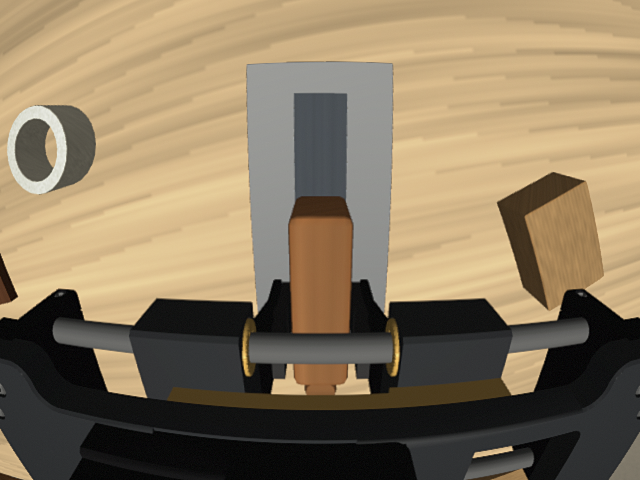

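drive_tool(targets=[-0.1,0,2,0,0,0,-0.2,0,4,0,-0.2,0,-0.2,0,6,0,-0.2,0,-0.2,0,8,0,-0.2,0,-0.2,0,9,0,-0.2,0,-0.2,0,9.4,0,-0.2,0,-0.2,0,9.4,0,-0.2,0,-0.2,0,9.4,0,-0.2,0])

```text
time: 23.67
position: [0.5459, 0.2344, 0.0266]
tool_rot: [0.103, 0.995, 0.0, 0.001]
ft_force: [0.7, -0.9, -4.6]
grip_width: 0.0271
```

```bash
python3 -c "
from h import *
to(.546,.234,.0201,-11.8)"
```

```text
23.6667 [0.546 0.234 0.027] F [ 0.716 -0.879 -4.564] M [ 0.055 -0.024  0.006] q [ 0.218  0.716  1.637 -0.001  0.787 -1.146]
shift cm [-0.014 -0.039  0.65 ] turn deg [ 0.012  0.077 -0.022]
```

drive_tool(targets=[0,0,0.2,0,0,0,0,0,0.4,0,0,0,0,0,0.55,0,0,0,0,0,0.6,0,0,0,0,0,0.65,0,0,0,0,0,0.65,0,0,0])

```text
time: 24.17
position: [0.5451, 0.2348, 0.0201]
tool_rot: [0.102, 0.995, -0.0, 0.0]
ft_force: [-1.5, 0.3, 1.4]
grip_width: 0.0275
```

Touched down. Releasing slowly, then lifting straight up.

drive_tool(targets=[0,0,0,0,0,0,0,0,0,0,0,0,0,0,0,0,0,0,0,0,0,0,0,0], squeeze=5)

```text
time: 24.5
position: [0.5452, 0.2346, 0.02]
tool_rot: [0.103, 0.995, -0.0, 0.0]
ft_force: [-1.4, -1.0, 6.2]
grip_width: 0.0278
```

drive_tool(targets=[0,0,0,0,0,0,0,0,0,0,0,0,0,0,0,0,0,0,0,0,0,0,0,0,0,0,0,0,0,0,0,0,0,0,0,0], grip=-0.1)

```text
time: 25.0
position: [0.5451, 0.2347, 0.0192]
tool_rot: [0.103, 0.995, -0.0, -0.0]
ft_force: [-0.2, -0.3, 0.4]
grip_width: 0.0473
```

drive_tool(targets=[0,0,-1,0,0,0,0,0,-3,0,0,0,0,0,-6,0,0,0,0,0,-10,0,0,0,0,0,-14,0,0,0,-4,0,-16,0,0,0,-7,0,-16,0,0,0,-7,0,-16,0,0,0,-7,0,-16,0,0,0])

```text
time: 25.75
position: [0.6151, 0.2199, 0.1805]
tool_rot: [0.103, 0.995, 0.0, 0.001]
ft_force: [-1.1, -0.8, -0.7]
grip_width: 0.0481
```

```bash
python3 - <<'E'
from h import *
to(.546,.234,.2,-11.8)
snap('w12')
for n in("top","scene"):
    p,d=robot.camera(n);cv2.imwrite(f'pics/{n}12.png',p[:,:,::-1])
E
```

```text
25.75 [0.615 0.22  0.18 ] F [-1.064 -0.765 -0.734] M [ 0.017  0.076 -0.002] q [ 0.173  0.579  1.373 -0.     1.188 -1.191]
shift cm [ 7.045 -0.037 -1.968] turn deg [ 0.025  0.115 -0.061]
```

View pics/w12.png

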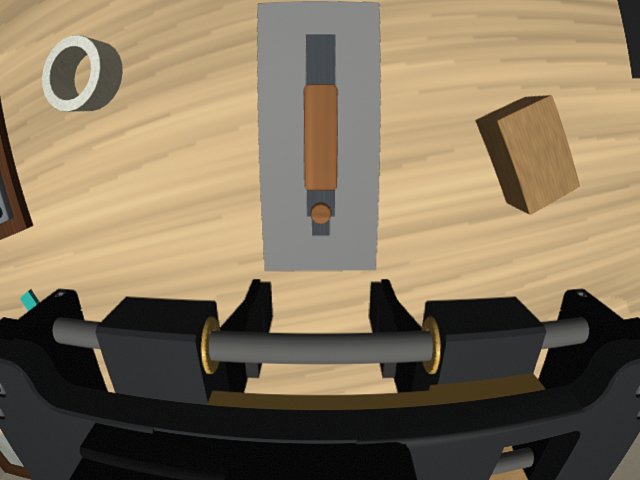

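View pics/scene12.png

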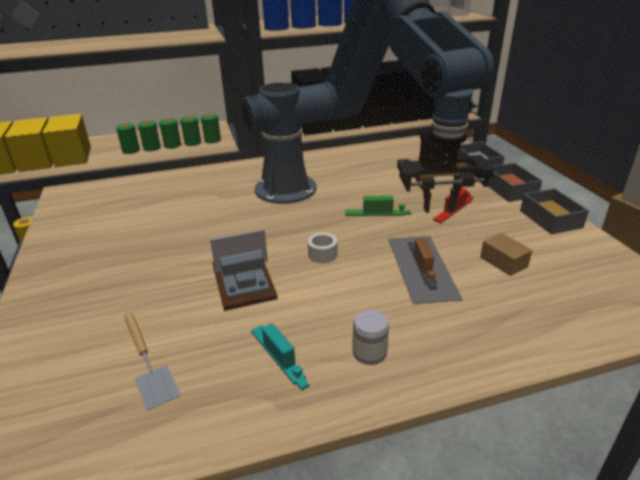

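The file lies flat in the middle of the mat, from heel (320,35) to toe (320,235), with mat showing all round. In the scene picture the tape, tin, carton, spatula and look-alikes appear where they were at the start. Handing in.

```bash
python3 -c "
from rig import robot
print(robot.hand_in(), robot.get_obs()['time'])"
```

```text
the job is handed in; nothing more can be done
the job is handed in; nothing more can be done
```

I made three forward strokes with the file across the sheet's edge, laid it back on the mat, and handed the job in at about 26 s. The hand-in gives no verdict.

- **Strokes:** In each stroke the edge ran from about 15 mm behind the toe to about 15 mm ahead of the heel, going by the commanded positions and the measured edge. After each one I lifted the file about 5 cm. I brought it back through the air after the first two and carried it straight to the mat after the third.
- **Press:** At the end of each move the press was roughly 3 to 10 N, allowing for the file's weight. It peaked at about 10 N early in strokes 1 and 3, slightly above what you called plenty in stroke 1. The sheet then leaned forward under about 7 to 8 N of drag.
- **Grip:** The file did not slip in the gripper. It looked the same in the wrist pictures after the first and last strokes.
- **Last checks:** The file lies flat near the middle of the mat, teeth side down, with margin all round. The tape, tin, carton, spatula and look-alikes appeared where they were at the start, by eye rather than remeasured. The gripper is clear of everything.
- **Disagreement:** The first two-camera estimate put the edge at 141 mm high and the wrist camera at 144 mm. I settled it by feeling for contact.

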